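Roll the sediment core half a turn so its sampling ports face up

TASK

The capped sediment core lies near one end of the core board with its row of sampling ports underneath. With the fingertips on its top, roll it half a turn along the board towards the middle, so that the ports face straight up, and leave it resting there. Touch the core only from above on its top: do not push it from the side, pinch it or lift it, and leave the other things on the bench where they are.

Things in the scene. Friction and masses are not known exactly. Their poses are not given: they have to be found in the camera images.
- sediment_core: Sediment core: round cylinder lying on the board, 160 mm long, 0.3 to 0.6 kg: clear liner (58 mm diameter) with layered sediment, grey cap (60 mm diameter, 16 mm long) at each end; it rolls on the caps. Origin at its centre, on the axis. x runs along it; z points up at the start (white paper strip, +z), ports on -z. Half a turn moves the centre 94 mm; it stays put when left at rest.
- core_ports (a point): Middle of the row of four round, flush sampling ports, on the liner's surface 29 mm from the axis on the core's -z side: straight underneath at the start, to end on top. A black line on each cap's face points to them. A fingertip on top moves twice as far as the core's centre and so runs off it: use short strokes (30 mm of core travel), lifting the fingertips in between.
- core_board: Core board: fixed plate 190 mm (its x) by 380 mm (its y), 6 mm thick, black rubber on top, an aluminium stop strip at each end of its length (12 mm wide, 8 mm above the rubber). Origin under its centre, at bench height. The core lies across it near its +y or its -y end, 92 to 120 mm from the middle, turned at most 0.12 rad from the board's x axis.
- beaker: Clear glass 100 ml beaker, 56 mm across, 70 mm high, standing on the board near the end opposite the core; origin at the centre of its underside. Leave it alone.
- sample_jar: Glass sample jar, 70 mm across, 92 mm high, on the bench to the left; origin at the centre of its underside. Leave it alone.
- dropper_bottle: Amber dropper bottle, 36 mm across, 113 mm high, on the bench to the right; origin at the centre of its underside. Leave it alone.
- tape_roll: Roll of tape lying flat, 66 mm across, 18 mm high, near the right front; origin at the centre of its underside. Leave it alone.
- wash_bottle: White wash bottle with a bent spout, 74 mm across, 251 mm high, behind the board; origin under it. Leave it alone.

How it is judged:
On the way:
1. the core is part-way through the half turn, with the fingers on it (angle between sediment_core's own z axis and vertical between 0.5 and 2.6 rad and contact force between the fingers and sediment_core above 0.3 N), for 0.1 s.
At the end, for the whole second after the job is handed in: The core rests still on the board with its ports facing up to within 16 degrees and its centre within 55 mm of the middle of the board along the board's length; nothing was lifted and no other thing shifted by more than 20 mm (angle between sediment_core's own z axis and vertical above 2.86 rad and y of sediment_core in the frame of core_board between -0.055 and 0.055 m and height (world z) of sediment_core between 0.031 and 0.041 m and angle between sediment_core's own x axis and vertical between 1.5 and 1.64 rad and linear speed of sediment_core below 0.01 m/s and angular speed of sediment_core below 0.2 rad/s); the robot touches nothing.
It fails at once if the core is lifted (its centre more than 14 mm above its resting height) (height (world z) of sediment_core above 0.05 m).
It fails at once if the core is pushed or gripped at its side instead of touched on its top (fingers on it with the grasp point lower than 70 mm above the bench) (contact force between the fingers and sediment_core above 0.5 N and height (world z) of the grasp point below 0.07 m).
It fails at once if another thing on the bench is shifted by more than 20 mm (distance of any of beaker, sample_jar, dropper_bottle, tape_roll, wash_bottle from where it was at the start of the episode above 0.02 m).
It also fails if it takes over 51 s, if anything falls off the work surface, if the arm or the gripper's body presses on something with over 40 N, if the wrist force passes 120 N, or if a joint passes its speed limit or range.

ROBOT

A 6-joint arm with a two-finger parallel gripper is mounted at the origin on a cart in front of the work surface, level with it; the furniture and walls round the work are solid. World frame = base frame: x ahead of the robot, y to its left, z up, the work surface at z = 0. Lengths are in m, angles in rad, forces in N, time in s.
With the tool pointing down it reaches from about 0.3 to 0.875 m from the base axis. Payload 6.4 kg.
Tool frame: the origin (TCP) lies between the finger pads; the fingertips stand 25 mm ahead of it and the grasp point (between the pads) lies 6 mm ahead of it; z points along the fingers, y is the line along which they close (so a half turn about z gives the same grasp; the last joint's range is limited). The gripper opens to 85 mm and grips with 20 to 120 N. Pads are 22 mm wide; open, the fingers measure 114 mm over their backs; the gripper's body (76 mm by 85 mm) begins 54 mm behind the grasp point. The pads swing forward as they close: fully open they stand 13 mm farther back than shut.
Start: joints at [-1.508, 0.181, 1.607, -0, 1.354, -0.206], TCP at [0.153, -0.554, 0.225] pointing down, gripper open.
Joint ranges: [-2.99, 2.99], [-0.89, 2.07], [0.3, 2.58], [-1.14, 4.28], [0, 2.63], [-3.12, 3.12]. Speed limits (rad/s): [2.57, 2.57, 3.01, 3.14, 3.14, 3.14].

INTERFACE

Orientations are given as a unit quaternion [w, x, y, z].
In Python, from bench import ctrl gives the robot as it stands.
- The arm moves only by the tool servo_tool, never from a script. Its argument "series" is text: rows parted by semicolons, each of 7 numbers parted by spaces: the gripper command: -1 is fully open, 1 is shut, values between are in proportion, then the shift along the tool's x, y, z in m, then the turn, a rotation vector about the tool's x, y, z in degrees. A call has 1 to 12 rows; each row is the pose to reach, as a shift and turn from the pose commanded when the call began, along the tool's axes at that moment; what a row does not reach only later rows make up. A row lasts 1/12 s, in which the tool goes at most 41.7 mm and 7.16 degrees, less where a joint would pass 70% of its speed; a pose out of reach is approached as far as the arm can. A call with a gripper value outside its range is refused whole. The fingers move at their own pace and stop on an object; the grip force is fixed at half the most. Time passes only in rows, so rows that repeat a pose let the fingers close. It gives the time, the measured TCP pose, the force, the opening and the grip force at its end, in the units of the state.
- ctrl.get_obs(): the state, without advancing time (a new reading comes with each control period).
- ctrl.camera(name): name is "side" or "top" or "wrist"; returns a dict with "img" (480x640x3 uint8, red, green, blue), "z_map" (480x640 float32, m along the optical axis (not along the pixel's ray), 0 where there is no reading), "fovy" (degrees; the focal length in pixels is half the picture's height over the tangent of half this angle, whatever the lens; pixels are square), "cx", "cy" (the principal point, pixels), "extrinsics" (4x4, takes a point from camera to world coordinates); the wrist camera has in their place "T_tool_cam" (4x4, takes a point from camera to tool coordinates, whose origin is the TCP and whose axes are the flange's). Camera axes: x right, y down, z forward; pixel columns grow to the right and rows downward; lengths in m; the calibration is good to about 2 mm. The wrist camera is an equidistant fisheye: a pixel r from the principal point sees the ray r / f radians off the axis. A picture is of the moment at which its call begins: read the wrist's pose just before it.
- ctrl.hand_in(): hands the job in; it is judged then, once.
The state is a dict: "time_s": time; "q": joint angles; "dq": joint speeds; "joint_efforts": joint torques, N m; "eef_pos": TCP position; "eef_rot": TCP orientation; "wrist_force": force on the tool from outside, world axes, zero at the start; "torque": the same for the moment, N m; "opening": opening from 0.0 (shut) to 1.0 (fully open); "grasp_force": force on a finger pad.
Only numpy, scipy, OpenCV 4.12 (cv2) and the standard library are available. Lean on these libraries where they do the work, as an engineer would, in place of code of your own. Each camera call takes 0.05 s, during which the arm holds its last target. There are 200 camera calls.

## Working session

There is one attempt and no reset: what is moved stays moved. The work goes in short steps, Python scripts to look and compute and a tool call to move; the robot and the scene stay as the last step left them, time stands still between calls to the robot, and variables do not carry over. Pictures are saved under pics/ and viewed, at most 10 in all, crops included, and the job is handed in when it is done.

Besides the shell and the picture viewer there is one more tool, called after ">>>" by a JSON object that holds its "api" and its "payload", one argument or row to a line. servo_tool: Moves the arm, as the interface text tells. Its arguments: {"type":"object","properties":{"series":{"type":"string"}},"required":["series"]}

```bash
mkdir -p pics
python3 - <<'E'
from bench import ctrl
import cv2,numpy as np
o=ctrl.get_obs();print({k:np.round(v,3).tolist() for k,v in o.items()})
for n in("top","side"):
    c=ctrl.camera(n);cv2.imwrite(f"pics/{n}0.png",c["img"][:,:,::-1]);np.savez(f"{n}0.npz",**c)
    print(n,c["fovy"],c["cx"],c["cy"],np.round(c["extrinsics"],3).tolist())
E
```

```text
{'time_s': 0.0, 'q': [-1.508, 0.182, 1.608, 0.0, 1.354, -0.206], 'dq': [-0.001, 0.0, 0.0, -0.001, -0.001, 0.001], 'joint_efforts': [0.001, -44.487, -35.134, -0.0, 0.009, -0.0], 'eef_pos': [0.153, -0.554, 0.224], 'eef_rot': [-0.001, 0.991, 0.134, 0.0], 'wrist_force': [-0.129, 1.211, -0.801], 'torque': [0.035, 0.025, -0.028], 'grasp_force': 0.0, 'opening': 1.0}
top 49.077993236457566 307.5805315301612 239.17473442136392 [[0.017, -0.995, 0.101, 0.459], [-1.0, -0.016, 0.008, 0.017], [-0.006, -0.101, -0.995, 1.356], [0.0, 0.0, 0.0, 1.0]]
side 55.53903768450459 325.32851496063967 238.13145584172372 [[1.0, 0.022, -0.02, 0.613], [0.029, -0.614, 0.788, -0.948], [0.005, -0.789, -0.615, 0.805], [0.0, 0.0, 0.0, 1.0]]
```

View pics/top0.png

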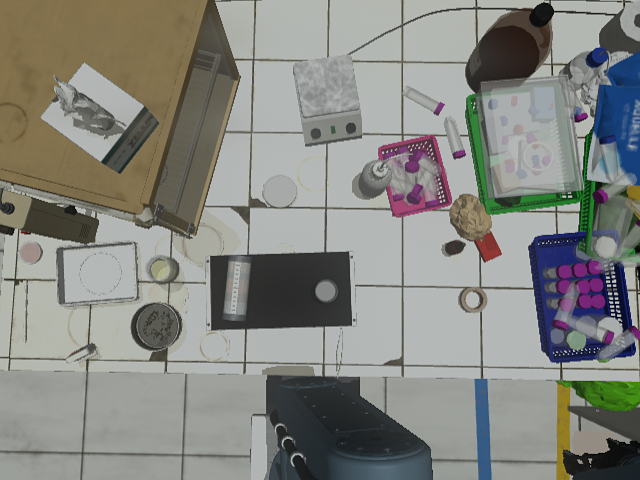

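View pics/side0.png

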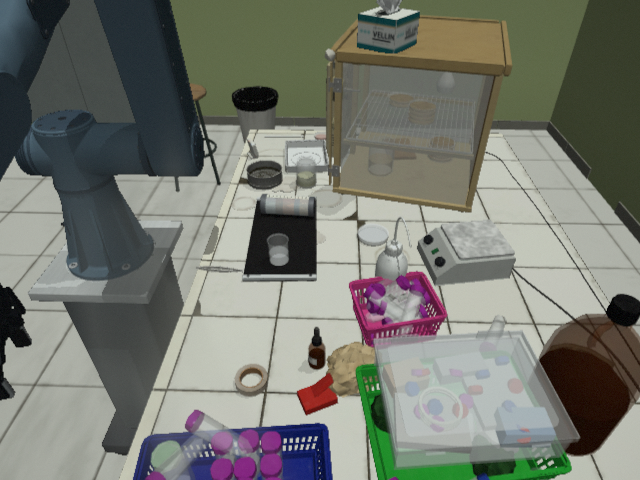

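The top view shows the board spanning about (207..355, 252..328). The core is at its left end (+y), centred near (236,288), with the beaker at (326,290). Next I'll measure both from the depth and colour.

```bash
cat > h.py <<'E'
import numpy as np,cv2
def world(c):
    f=240/np.tan(np.radians(c["fovy"])/2);v,u=np.mgrid[:480,:640];z=c["z_map"]
    P=np.stack([(u-c["cx"])/f*z,(v-c["cy"])/f*z,z],-1)
    E=c["extrinsics"];return P@E[:3,:3].T+E[:3,3]
def rays(c,uv,h):
    f=240/np.tan(np.radians(c["fovy"])/2);uv=np.atleast_2d(uv).astype(float);E=c["extrinsics"]
    d=np.c_[(uv-[c["cx"],c["cy"]])/f,np.ones(len(uv))]@E[:3,:3].T
    return E[:3,3]+d*((h-E[2,3])/d[:,2])[:,None]
E
python3 - <<'E'
from h import *
c=dict(np.load("top0.npz"));P=world(c);im=c["img"].astype(int)
m=np.zeros((480,640),np.uint8);m[235:345,195:370]=1
dark=((im.max(2)<60)&(m>0)).astype(np.uint8)
n,l,s,_=cv2.connectedComponentsWithStats(dark);k=1+s[1:,4].argmax()
pts=np.argwhere(l==k)[:,::-1].astype(np.float32)
r=cv2.minAreaRect(rays(c,pts,.006)[:,:2].astype(np.float32));print("rubber",r,"z",np.median(P[l==k][:,2]))
core=(m>0)&(P[...,2]>.03)
n,l,s,ce=cv2.connectedComponentsWithStats(core.astype(np.uint8))
for i in range(1,n):
    if s[i,4]<50: continue
    p=np.argwhere(l==i)[:,::-1]; w=P[l==i]
    print(s[i],"zmax",np.percentile(w[:,2],[50,98]),w.min(0),w.max(0))
    top=w[w[:,2]>np.percentile(w[:,2],40)]
    print(cv2.minAreaRect(w[:,:2].astype(np.float32)),cv2.fitLine(w[:,:2].astype(np.float32),1,0,.01,.01).ravel(), cv2.fitLine(top[:,:2].astype(np.float32),1,0,.01,.01).ravel())
E
```

```text
rubber ((0.465040922164917, 0.09460277110338211), (0.18738116323947906, 0.35562950372695923), 2.7218117713928223) z 0.005285010573304105
[ 222  255   30   67 1534] zmax [0.06007589 0.06893143] [0.38709472 0.01692695 0.03101654] [0.54955731 0.23580453 1.35597329]
((0.4630073308944702, 0.12409043312072754), (0.21427826583385468, 0.1598895788192749), 85.83277130126953) [ 0.9926293  -0.12119014  0.46821886  0.1986736 ] [ 0.9958184  -0.09135533  0.4607753   0.20155329]
[315 280  23  23 406] zmax [0.03642298 0.07841349] [ 0.43749945 -0.04684714  0.03003862] [0.49086425 0.01692695 1.35597329]
((0.4645816385746002, -0.019568584859371185), (0.05358746275305748, 0.055091194808483124), 49.648502349853516) [ 0.7637534  -0.6455081   0.46573472 -0.02278624] [ 0.99955374 -0.02987218  0.46319547 -0.01898692]
```

Run:
```python
from h import *
c=dict(np.load("top0.npz"));P=world(c)
box=np.zeros((480,640),bool);box[245:335,215:265]=1
k=box&(c["z_map"]>0)&(P[...,2]>.02)&(P[...,2]<.08)
w=P[k]; print(len(w),np.percentile(w[:,2],[50,90,98]))
print(cv2.minAreaRect(w[:,:2].astype(np.float32)))
# cylinder fit: axis line at z=.036, radius ~.0295
from scipy.optimize import least_squares
def f(p):
    d=np.array([np.cos(p[1]),np.sin(p[1])]);s=(w[:,:2]-[.465,p[0]])@[-d[1],d[0]]
    return np.hypot(s,w[:,2]-p[2])-.0293
r=least_squares(f,[.2,-.08,.036],loss="soft_l1",f_scale=.001);print(r.x,np.median(abs(r.fun)))
d=np.array([np.cos(r.x[1]),np.sin(r.x[1])]);t=(w[:,:2]-[.465,r.x[0]])@d
t0,t1=np.percentile(t,[.5,99.5]);print(t0,t1,np.array([.465,r.x[0]])+d*(t0+t1)/2)
im=c["img"][225:350,190:370,::-1];cv2.imwrite("pics/crop.png",cv2.resize(im,None,fx=4,fy=4,interpolation=3))
```

```text
1528 [0.06001555 0.06607971 0.06847969]
((0.4685995876789093, 0.20172230899333954), (0.05891909450292587, 0.15991267561912537), 86.0064926147461)
[ 0.20254646 -0.0712165   0.03533354] 0.0013250799153574355
-0.0756660056216204 0.08282601870229613 [0.46857093 0.20229172]
```

View pics/crop.png

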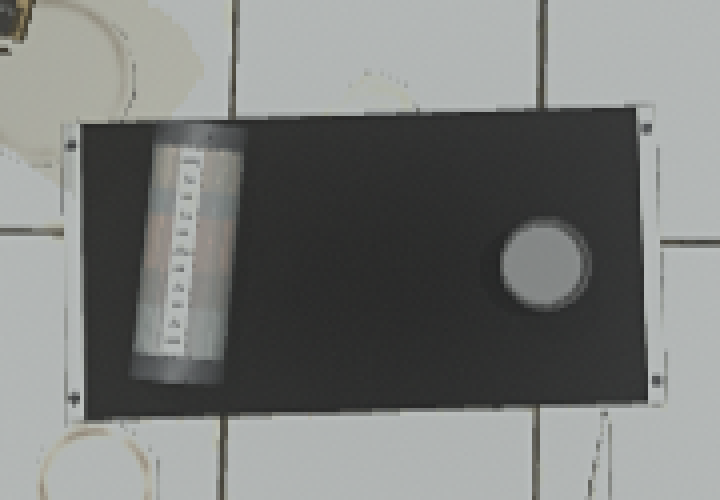

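Core centre is about (0.469, 0.202), with its axis at yaw -4.1°. The roll heads to -y and should end near (0.462, 0.108). Board centre is (0.465, 0.095) and the beaker edge is at y≈0.008, so it clears. I'll go above the core with the tool's y along its axis and the gripper half open.

>>> {"api": "servo_tool", "payload": {
  "series": "0 0.170 -0.219 0 0 0 -20;0 0.170 -0.219 0 0 0 -20;0 0.340 -0.438 0 0 0 -45;0 0.340 -0.438 0 0 0 -45;0 0.509 -0.656 0 0 0 -70.5;0 0.509 -0.656 0 0 0 -70.5;0 0.509 -0.656 0 0 0 -70.5;0 0.509 -0.656 0 0 0 -70.5;0 0.509 -0.656 0 0 0 -70.5;0 0.509 -0.656 0 0 0 -70.5;0 0.509 -0.656 0 0 0 -70.5;0 0.509 -0.656 0 0 0 -70.5"
}}

```text
time_s: 1.1
eef_pos: [0.3434, -0.0901, 0.225]
eef_rot: [0.0, 0.732, 0.681, 0.0]
wrist_force: [1.2, -1.0, 0.1]
opening: 0.5
grasp_force: 0.0
```

>>> {"api": "servo_tool", "payload": {
  "series": "0 0.312 0.104 0 0 0 0;0 0.312 0.104 0 0 0 0;0 0.312 0.104 0 0 0 0;0 0.312 0.104 0 0 0 0;0 0.312 0.104 0 0 0 0;0 0.312 0.104 0 0 0 0;0 0.312 0.104 0 0 0 0;0 0.312 0.104 0 0 0 0;0 0.312 0.104 0 0 0 0;0 0.312 0.104 0 0 0 0;0 0.312 0.104 0 0 0 0;0 0.312 0.104 0 0 0 0"
}}

```text
time_s: 2.1
eef_pos: [0.4689, 0.2107, 0.2246]
eef_rot: [-0.0, 0.732, 0.681, -0.0]
wrist_force: [-0.2, -0.9, 0.8]
opening: 0.501
grasp_force: 0.0
```

>>> {"api": "servo_tool", "payload": {
  "series": "0 0.003 0 0.04 0 0 0;0 0.003 0 0.08 0 0 0;0 0.003 0 0.11 0 0 0;0 0.003 0 0.125 0 0 0;0 0.003 0 0.125 0 0 0;0 0.003 0 0.125 0 0 0;0 0.003 0 0.125 0 0 0"
}}

```text
time_s: 2.68
eef_pos: [0.4709, 0.2141, 0.1016]
eef_rot: [0.001, 0.732, 0.681, 0.001]
wrist_force: [0.2, 0.4, 0.9]
opening: 0.501
grasp_force: 0.0
```

Run:
```python
from bench import ctrl
import cv2,numpy as np
o=ctrl.get_obs();print(o["eef_pos"],o["wrist_force"])
c=ctrl.camera("wrist");cv2.imwrite("pics/w1.png",c["img"][:,:,::-1])
```

```text
[0.47085825 0.21414453 0.10162307] [0.19838054 0.44924189 0.90814959]
```

View pics/w1.png

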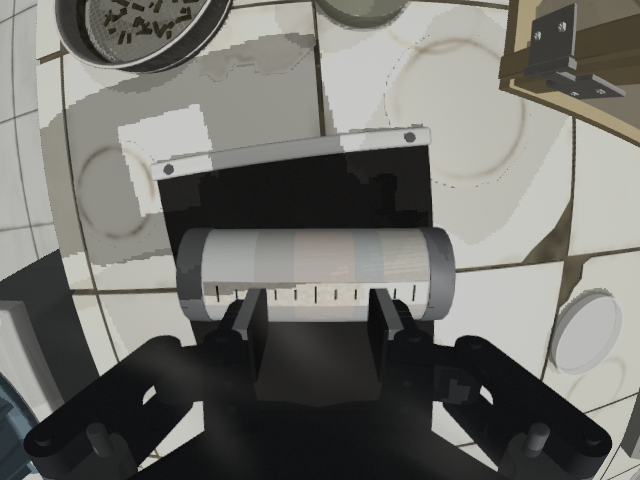

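The wrist view shows the core level across the picture (178–455, 228–320), with both fingertips (250 and 385, 290) over its paper strip and symmetric. Next I'll descend until they touch.

>>> {"api": "servo_tool", "payload": {
  "series": "0 0 0 0.003 0 0 0;0 0 0 0.006 0 0 0;0 0 0 0.008 0 0 0;0 0 0 0.01 0 0 0;0 0 0 0.011 0 0 0;0 0 0 0.011 0 0 0;0 0 0 0.011 0 0 0"
}}

```text
time_s: 3.32
eef_pos: [0.4695, 0.2147, 0.0888]
eef_rot: [-0.0, 0.732, 0.681, -0.0]
wrist_force: [0.5, 0.1, -1.2]
opening: 0.496
grasp_force: 0.0
```

>>> {"api": "servo_tool", "payload": {
  "series": "0 0 0 0.0015 0 0 0;0 0 0 0.0015 0 0 0;0 0 0 0.0015 0 0 0"
}}

```text
time_s: 3.57
eef_pos: [0.4696, 0.2147, 0.0873]
eef_rot: [-0.0, 0.732, 0.681, -0.0]
wrist_force: [-0.5, -0.0, -0.1]
opening: 0.501
grasp_force: 0.0
```

>>> {"api": "servo_tool", "payload": {
  "series": "0 0 0 0.001 0 0 0;0 0 0 0.001 0 0 0;0 0 0 0.001 0 0 0"
}}

```text
time_s: 3.82
eef_pos: [0.4695, 0.2146, 0.0864]
eef_rot: [-0.0, 0.732, 0.681, -0.0]
wrist_force: [0.0, -0.2, 0.4]
opening: 0.5
grasp_force: 0.0
```

>>> {"api": "servo_tool", "payload": {
  "series": "0 0 0 0.001 0 0 0;0 0 0 0.001 0 0 0;0 0 0 0.001 0 0 0"
}}

```text
time_s: 4.07
eef_pos: [0.4695, 0.2146, 0.0853]
eef_rot: [-0.0, 0.732, 0.681, -0.0]
wrist_force: [-0.4, -0.5, -0.2]
opening: 0.503
grasp_force: 0.0
```

>>> {"api": "servo_tool", "payload": {
  "series": "0 0 0 0.001 0 0 0;0 0 0 0.001 0 0 0;0 0 0 0.001 0 0 0"
}}

```text
time_s: 4.32
eef_pos: [0.4695, 0.2146, 0.0843]
eef_rot: [-0.0, 0.732, 0.681, -0.0]
wrist_force: [0.1, 0.4, 0.9]
opening: 0.5
grasp_force: 0.0
```

>>> {"api": "servo_tool", "payload": {
  "series": "0 0 0 0.001 0 0 0;0 0 0 0.001 0 0 0;0 0 0 0.001 0 0 0"
}}

```text
time_s: 4.57
eef_pos: [0.4695, 0.2146, 0.0833]
eef_rot: [-0.0, 0.732, 0.681, -0.0]
wrist_force: [0.7, 0.3, 0.4]
opening: 0.499
grasp_force: 0.0
```

>>> {"api": "servo_tool", "payload": {
  "series": "0 0 0 0.001 0 0 0;0 0 0 0.001 0 0 0;0 0 0 0.001 0 0 0"
}}

```text
time_s: 4.82
eef_pos: [0.4695, 0.2146, 0.0823]
eef_rot: [-0.0, 0.732, 0.681, -0.0]
wrist_force: [0.4, 0.9, -0.4]
opening: 0.505
grasp_force: 0.0
```

>>> {"api": "servo_tool", "payload": {
  "series": "0 0 0 0.001 0 0 0;0 0 0 0.001 0 0 0;0 0 0 0.001 0 0 0"
}}

```text
time_s: 5.07
eef_pos: [0.4695, 0.2146, 0.0813]
eef_rot: [-0.0, 0.732, 0.681, -0.0]
wrist_force: [0.3, 0.5, -0.0]
opening: 0.502
grasp_force: 0.0
```

Margin on the 70 mm limit is getting thin, so I'll lift 6 mm, close the fingers further so the tips reach lower, and approach again.

>>> {"api": "servo_tool", "payload": {
  "series": "0.6 0 0 -0.006 0 0 0;0.6 0 0 -0.006 0 0 0;0.6 0 0 -0.006 0 0 0;0.6 0 0 -0.006 0 0 0;0.6 0 0 -0.006 0 0 0;0.6 0 0 -0.006 0 0 0"
}}

```text
time_s: 5.57
eef_pos: [0.4695, 0.2146, 0.0873]
eef_rot: [-0.0, 0.732, 0.681, -0.0]
wrist_force: [-0.5, -0.4, -0.7]
opening: 0.2
grasp_force: 0.0
```

>>> {"api": "servo_tool", "payload": {
  "series": "0.6 0 0 0.001 0 0 0;0.6 0 0 0.002 0 0 0;0.6 0 0 0.002 0 0 0;0.6 0 0 0.002 0 0 0"
}}

```text
time_s: 5.9
eef_pos: [0.4694, 0.2146, 0.0852]
eef_rot: [-0.0, 0.732, 0.681, -0.0]
wrist_force: [0.2, 0.1, 0.3]
opening: 0.201
grasp_force: 0.0
```

>>> {"api": "servo_tool", "payload": {
  "series": "0.6 0 0 0.001 0 0 0;0.6 0 0 0.001 0 0 0;0.6 0 0 0.001 0 0 0"
}}

```text
time_s: 6.15
eef_pos: [0.4695, 0.2146, 0.0843]
eef_rot: [-0.0, 0.732, 0.681, -0.0]
wrist_force: [-0.4, -0.5, 0.1]
opening: 0.199
grasp_force: 0.0
```

>>> {"api": "servo_tool", "payload": {
  "series": "0.6 0 0 0.001 0 0 0;0.6 0 0 0.001 0 0 0;0.6 0 0 0.001 0 0 0"
}}

```text
time_s: 6.4
eef_pos: [0.4695, 0.2147, 0.0833]
eef_rot: [-0.0, 0.732, 0.681, -0.0]
wrist_force: [0.1, 0.1, -1.0]
opening: 0.204
grasp_force: 0.0
```

>>> {"api": "servo_tool", "payload": {
  "series": "0.6 0 0 0.001 0 0 0;0.6 0 0 0.001 0 0 0;0.6 0 0 0.001 0 0 0"
}}

```text
time_s: 6.65
eef_pos: [0.4695, 0.2146, 0.0823]
eef_rot: [-0.0, 0.732, 0.681, -0.0]
wrist_force: [-0.3, 0.1, 0.3]
opening: 0.199
grasp_force: 0.0
```

>>> {"api": "servo_tool", "payload": {
  "series": "0.6 0 0 0.001 0 0 0;0.6 0 0 0.001 0 0 0;0.6 0 0 0.001 0 0 0"
}}

```text
time_s: 6.9
eef_pos: [0.4695, 0.2146, 0.0813]
eef_rot: [-0.0, 0.732, 0.681, -0.0]
wrist_force: [0.1, -0.1, -0.0]
opening: 0.197
grasp_force: 0.0
```

Run:
```python
from bench import ctrl
import cv2,numpy as np
o=ctrl.get_obs();print(o["eef_pos"],o["wrist_force"])
c=ctrl.camera("wrist");cv2.imwrite("pics/w2.png",c["img"][:,:,::-1])
```

```text
[0.4695333  0.21461752 0.08132849] [ 0.06277752 -0.08144707 -0.00323522]
```

View pics/w2.png

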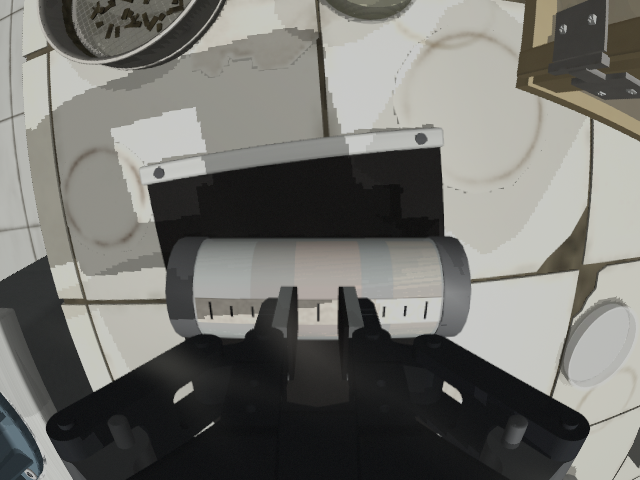

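The view shows the tips at (288,290) and (347,290), over the core on the strip side. There is no contact yet, so I'll probe at the crest, where the height is unambiguous.

>>> {"api": "servo_tool", "payload": {
  "series": "0.6 0 0 -0.005 0 0 0;0.6 -0.012 0 -0.005 0 0 0;0.6 -0.012 0 -0.005 0 0 0;0.6 -0.012 0 -0.003 0 0 0;0.6 -0.012 0 -0.003 0 0 0;0.6 -0.012 0 -0.003 0 0 0"
}}

```text
time_s: 7.45
eef_pos: [0.4686, 0.2025, 0.0842]
eef_rot: [-0.0, 0.732, 0.681, -0.0]
wrist_force: [0.8, 0.4, -0.8]
opening: 0.198
grasp_force: 0.0
```

>>> {"api": "servo_tool", "payload": {
  "series": "0.6 0 0 0.001 0 0 0;0.6 0 0 0.001 0 0 0;0.6 0 0 0.002 0 0 0;0.6 0 0 0.002 0 0 0"
}}

```text
time_s: 7.78
eef_pos: [0.4686, 0.2027, 0.0821]
eef_rot: [-0.0, 0.732, 0.681, -0.0]
wrist_force: [-0.4, -0.5, -0.2]
opening: 0.202
grasp_force: 0.0
```

>>> {"api": "servo_tool", "payload": {
  "series": "0.6 0 0 0.001 0 0 0;0.6 0 0 0.001 0 0 0;0.6 0 0 0.001 0 0 0"
}}

```text
time_s: 8.03
eef_pos: [0.4687, 0.2027, 0.0813]
eef_rot: [-0.0, 0.732, 0.681, -0.0]
wrist_force: [0.1, -0.5, 0.2]
opening: 0.201
grasp_force: 0.0
```

>>> {"api": "servo_tool", "payload": {
  "series": "0.6 0 0 0.001 0 0 0;0.6 0 0 0.001 0 0 0;0.6 0 0 0.001 0 0 0"
}}

```text
time_s: 8.28
eef_pos: [0.4687, 0.2027, 0.0803]
eef_rot: [-0.0, 0.732, 0.681, -0.0]
wrist_force: [-0.9, 0.5, 1.5]
opening: 0.203
grasp_force: 0.0
```

>>> {"api": "servo_tool", "payload": {
  "series": "1 0 0 -0.01 0 0 0;1 0 0 -0.01 0 0 0;1 0 0 -0.01 0 0 0;1 0 0 -0.01 0 0 0;1 0 0 -0.008 0 0 0;1 0 0 -0.006 0 0 0;1 0 0 -0.006 0 0 0"
}}

```text
time_s: 8.87
eef_pos: [0.4682, 0.2026, 0.0857]
eef_rot: [-0.0, 0.732, 0.681, -0.0]
wrist_force: [0.0, -0.2, -0.7]
opening: -0.002
grasp_force: 0.0
```

>>> {"api": "servo_tool", "payload": {
  "series": "1 0 0 0.002 0 0 0;1 0 0 0.002 0 0 0;1 0 0 0.002 0 0 0"
}}

```text
time_s: 9.12
eef_pos: [0.4685, 0.2027, 0.0841]
eef_rot: [-0.0, 0.732, 0.681, -0.0]
wrist_force: [-0.5, 0.6, -0.6]
opening: -0.0
grasp_force: 0.0
```

>>> {"api": "servo_tool", "payload": {
  "series": "1 0 0 0.002 0 0 0;1 0 0 0.002 0 0 0;1 0 0 0.002 0 0 0"
}}

```text
time_s: 9.37
eef_pos: [0.4686, 0.2026, 0.0822]
eef_rot: [-0.0, 0.732, 0.681, -0.0]
wrist_force: [-0.0, 0.2, 0.1]
opening: 0.003
grasp_force: 0.0
```

Run:
```python
from bench import ctrl
from h import *
o=ctrl.get_obs();print(o["eef_pos"],o["wrist_force"],o["opening"])
c=ctrl.camera("side");P=world(c)
w=P[(c["z_map"]>0)&(abs(P[...,0]-.4687)<.03)&(abs(P[...,1]-.19)<.04)&(P[...,2]>.04)&(P[...,2]<.13)];print(len(w))
im=c["img"][130:240,210:360,::-1];cv2.imwrite("pics/s1.png",cv2.resize(im,None,fx=5,fy=5,interpolation=2))
```

```text
[0.46860956 0.20264375 0.08224623] [-0.01880967  0.16486987  0.05585336] 0.0031992551822929544
380
```

View pics/s1.png

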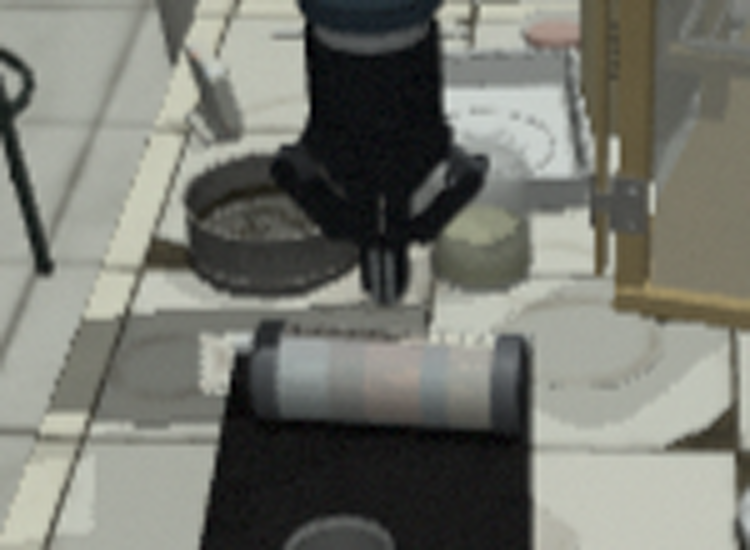

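The tips at crop (385,300) appear clear of the core, whose top edge is near row 330. I'll check both in 3D.

```bash
cat >> h.py <<'E'
from scipy.optimize import least_squares
def core(c,ylo,yhi):
    P=world(c);w=P[(c["z_map"]>0)&(P[...,0]>.37)&(P[...,0]<.56)&(P[...,1]>ylo)&(P[...,1]<yhi)&(P[...,2]>.02)&(P[...,2]<.068)]
    def f(p):
        d=np.array([np.cos(p[1]),np.sin(p[1])]);s=(w[:,:2]-[.468,p[0]])@[-d[1],d[0]]
        return np.hypot(s,w[:,2]-p[2])-.0293
    r=least_squares(f,[np.median(w[:,1]),-.07,.036],loss="soft_l1",f_scale=.001)
    return len(w),r.x.round(4),np.median(abs(r.fun)).round(4)
E
python3 - <<'E'
from bench import ctrl
from h import *
print("old side",core(dict(np.load("side0.npz")),.15,.25))
c=ctrl.camera("side");P=world(c);print("side",core(c,.15,.25))
d=c["img"].max(2)<70;m=np.zeros_like(d);m[170:200,275:300]=1
k=m&d&(c["z_map"]>0);v,u=np.nonzero(k)
for r in range(176,196,2):
    s=k[r].nonzero()[0]
    if len(s):print(r,s.min(),s.max(),P[r][s].mean(0).round(3))
t=ctrl.camera("top");print("top",core(t,.15,.25))
E
```

```text
old side (1007, array([ 0.1987, -0.0687,  0.0352]), np.float64(0.0015))
side (1003, array([ 0.1988, -0.0731,  0.035 ]), np.float64(0.0015))
176 275 297 [0.469 0.192 0.14 ]
178 275 296 [0.46  0.226 0.113]
180 275 290 [0.447 0.27  0.08 ]
182 275 297 [0.449 0.275 0.07 ]
184 275 291 [0.455 0.235 0.087]
186 283 290 [0.469 0.192 0.106]
188 284 290 [0.47  0.193 0.099]
190 286 287 [0.468 0.189 0.094]
top (367, array([ 0.203 , -0.0706,  0.0358]), np.float64(0.001))
```

The core has not moved, but the tip bottom reads z≈0.092 with the TCP reported at 0.082, when it should be about 0.057. I'll check this against the wrist depth.

Run:
```python
from bench import ctrl
from h import *
o=ctrl.get_obs();print(o["eef_pos"],o["q"].__class__,np.round(o["q"],4))
c=ctrl.camera("wrist");f=240/np.tan(np.radians(c["fovy"])/2);T=c["T_tool_cam"];print(f,np.round(T,4).tolist())
v,u=np.mgrid[:480,:640];x=u-c["cx"];y=v-c["cy"];r=np.hypot(x,y)+1e-9;th=r/f;z=c["z_map"]
k=np.tan(th)*z/r;P=np.stack([x*k,y*k,z],-1)@T[:3,:3].T+T[:3,3];P[z<=0]=np.nan
np.save("w.npy",P)
cv2.imwrite("pics/w3.png",c["img"][:,:,::-1])
for r in (260,270,280,285,290,295,300,310,320,340): print(r,[P[r,q].round(3).tolist() for q in (230,300,318,325)])
print("board", P[200,250].round(3),P[200,350].round(3))
```

```text
[0.46876084 0.20268305 0.08243944] <class 'numpy.ndarray'> [0.1753 0.2202 1.8791 0.     1.0422 0.2469]
371.64829954431775 [[0.0004, -0.9597, -0.281, 0.0704], [1.0, 0.0002, 0.0007, 0.0002], [-0.0006, -0.281, 0.9597, -0.1493], [0.0, 0.0, 0.0, 1.0]]
260 [[0.01, -0.043, 0.02], [0.01, -0.008, 0.021], [0.01, 0.001, 0.021], [0.01, 0.004, 0.021]]
270 [[0.005, -0.043, 0.019], [0.006, -0.008, 0.019], [0.006, 0.001, 0.019], [0.006, 0.004, 0.018]]
280 [[0.001, -0.043, 0.018], [0.001, -0.008, 0.018], [0.001, 0.001, 0.018], [0.001, 0.004, 0.017]]
285 [[-0.001, -0.043, 0.016], [-0.001, -0.008, 0.017], [-0.001, 0.001, 0.016], [-0.002, 0.004, 0.018]]
290 [[-0.005, -0.044, 0.018], [-0.004, -0.008, 0.017], [0.01, 0.001, -0.014], [0.01, 0.003, -0.015]]
295 [[-0.008, -0.044, 0.018], [-0.007, -0.008, 0.018], [0.01, 0.001, -0.019], [0.01, 0.003, -0.019]]
300 [[-0.01, -0.044, 0.017], [0.006, -0.007, -0.015], [0.01, 0.001, -0.023], [0.01, 0.003, -0.024]]
310 [[-0.018, -0.045, 0.021], [0.01, -0.006, -0.032], [0.011, 0.0, -0.033], [0.01, 0.003, -0.032]]
320 [[-0.055, -0.061, 0.076], [0.01, -0.006, -0.039], [0.01, 0.0, -0.039], [0.01, 0.003, -0.039]]
340 [[0.013, -0.025, -0.057], [0.011, -0.005, -0.054], [0.006, 0.0, -0.045], [0.011, 0.003, -0.053]]
board [ 0.03  -0.042  0.076] [0.03  0.02  0.076]
```

View pics/w3.png

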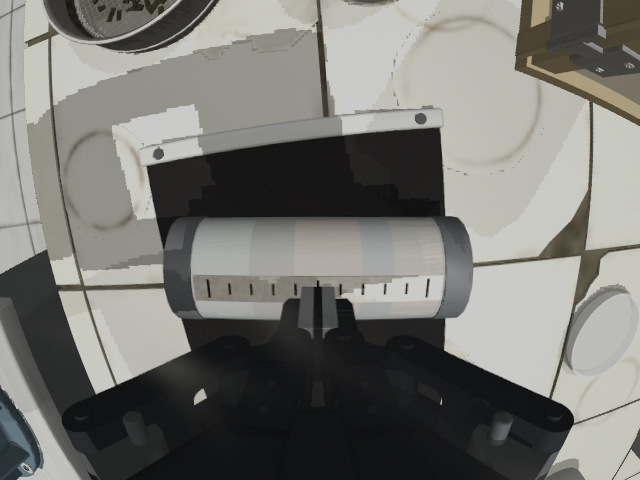

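The wrist frame agrees on the core (crest at tool z +17 mm) and the rubber (+76 mm). The fingertips at (318,287), though, end at tool z ≈ -12 mm, not +25. The side view gives the same tip height, and the gripper body is shifted back with it. So the reported TCP sits about 37 mm too far ahead of the real hand. The real grasp point is still 19 mm above the tips, so with the tips on the core's top it is about 84 mm up. Contact should come at a reported z of about 0.053, so I'll lower by touch.

>>> {"api": "servo_tool", "payload": {
  "series": "0.5 0.012 0 0.005 0 0 0;0.5 0.012 0 0.012 0 0 0;0.5 0.012 0 0.018 0 0 0;0.5 0.012 0 0.021 0 0 0;0.5 0.012 0 0.021 0 0 0;0.5 0.012 0 0.021 0 0 0"
}}

```text
time_s: 10.07
eef_pos: [0.4692, 0.2145, 0.0609]
eef_rot: [-0.0, 0.732, 0.681, -0.0]
wrist_force: [-0.3, -0.2, 0.9]
opening: 0.248
grasp_force: 0.0
```

>>> {"api": "servo_tool", "payload": {
  "series": "0.5 0 0 0.001 0 0 0;0.5 0 0 0.002 0 0 0;0.5 0 0 0.003 0 0 0;0.5 0 0 0.003 0 0 0"
}}

```text
time_s: 10.4
eef_pos: [0.4696, 0.2146, 0.0584]
eef_rot: [0.0, 0.732, 0.681, 0.0]
wrist_force: [-0.1, -0.1, -0.4]
opening: 0.252
grasp_force: 0.0
```

>>> {"api": "servo_tool", "payload": {
  "series": "0.5 0 0 0.001 0 0 0;0.5 0 0 0.002 0 0 0;0.5 0 0 0.002 0 0 0"
}}

```text
time_s: 10.65
eef_pos: [0.47, 0.2151, 0.0574]
eef_rot: [-0.0, 0.732, 0.681, 0.001]
wrist_force: [-2.7, 0.3, 7.7]
opening: 0.252
grasp_force: 4.0
```

>>> {"api": "servo_tool", "payload": {
  "series": "0.5 0 0 0.001 0 0 0;0.5 0 0 0.001 0 0 0;0.5 0 0 0.001 0 0 0"
}}

```text
time_s: 10.9
eef_pos: [0.4701, 0.2155, 0.0571]
eef_rot: [-0.0, 0.732, 0.681, 0.001]
wrist_force: [-5.8, 2.1, 14.1]
opening: 0.252
grasp_force: 7.0
```

Contact came at z≈0.0575 with 14 N. First stroke: 48 mm of fingertip travel.

>>> {"api": "servo_tool", "payload": {
  "series": "0.5 -0.003 0 -0.0005 0 0 0;0.5 -0.008 0 -0.0005 0 0 0;0.5 -0.013 0 -0.0005 0 0 0;0.5 -0.018 0 -0.0005 0 0 0;0.5 -0.023 0 -0.0005 0 0 0;0.5 -0.028 0 -0.0005 0 0 0;0.5 -0.033 0 -0.0005 0 0 0;0.5 -0.038 0 -0.0005 0 0 0;0.5 -0.043 0 -0.0005 0 0 0;0.5 -0.047 0 -0.0005 0 0 0;0.5 -0.048 0 -0.0005 0 0 0;0.5 -0.048 0 -0.0005 0 0 0"
}}

```text
time_s: 11.9
eef_pos: [0.4667, 0.1668, 0.0581]
eef_rot: [0.0, 0.732, 0.681, 0.0]
wrist_force: [-7.9, -1.2, 21.1]
opening: 0.252
grasp_force: 10.4
```

Run:
```python
from bench import ctrl
from h import *
print("side",core(ctrl.camera("side"),.12,.25));t=ctrl.camera("top");print("top",core(t,.12,.25),ctrl.get_obs()["wrist_force"])
```

```text
side (998, array([ 0.1739, -0.0682,  0.035 ]), np.float64(0.0014))
top (203, array([ 0.1778, -0.0693,  0.0357]), np.float64(0.0012)) [-7.80474327 -0.62172196 20.80348422]
```

>>> {"api": "servo_tool", "payload": {
  "series": "0.5 0 0 -0.005 0 0 0;0.5 0 0 -0.012 0 0 0;0.5 0.011 0 -0.012 0 0 0;0.5 0.022 0 -0.012 0 0 0;0.5 0.022 0 -0.012 0 0 0;0.5 0.022 0 -0.006 0 0 0;0.5 0.022 0 -0.003 0 0 0;0.5 0.022 0 -0.001 0 0 0;0.5 0.022 0 -0.001 0 0 0;0.5 0.022 0 -0.001 0 0 0"
}}

```text
time_s: 12.83
eef_pos: [0.4674, 0.1892, 0.0575]
eef_rot: [-0.001, 0.732, 0.681, -0.0]
wrist_force: [-5.1, 1.7, 14.8]
opening: 0.246
grasp_force: 7.0
```

>>> {"api": "servo_tool", "payload": {
  "series": "0.5 -0.003 0 0 0 0 0;0.5 -0.008 0 0 0 0 0;0.5 -0.013 0 0 0 0 0;0.5 -0.018 0 0 0 0 0;0.5 -0.023 0 0 0 0 0;0.5 -0.028 0 0 0 0 0;0.5 -0.033 0 0 0 0 0;0.5 -0.038 0 0 0 0 0;0.5 -0.043 0 0 0 0 0;0.5 -0.047 0 0 0 0 0;0.5 -0.048 0 0 0 0 0;0.5 -0.048 0 0 0 0 0"
}}

```text
time_s: 13.83
eef_pos: [0.4641, 0.1404, 0.0579]
eef_rot: [-0.0, 0.732, 0.681, -0.0]
wrist_force: [-7.6, -1.3, 18.7]
opening: 0.252
grasp_force: 9.5
```

Run:
```python
from bench import ctrl
from h import *
print("side",core(ctrl.camera("side"),.10,.22));t=ctrl.camera("top");print("top",core(t,.10,.22),ctrl.get_obs()["wrist_force"])
```

```text
side (1017, array([ 0.1491, -0.0682,  0.0348]), np.float64(0.0016))
top (272, array([ 0.1529, -0.0707,  0.0356]), np.float64(0.0013)) [-7.69406069 -1.09233032 18.11637639]
```

>>> {"api": "servo_tool", "payload": {
  "series": "0.5 0 0 -0.005 0 0 0;0.5 0 0 -0.012 0 0 0;0.5 0.011 0 -0.012 0 0 0;0.5 0.022 0 -0.012 0 0 0;0.5 0.022 0 -0.012 0 0 0;0.5 0.022 0 -0.006 0 0 0;0.5 0.022 0 -0.003 0 0 0;0.5 0.022 0 -0.0005 0 0 0;0.5 0.022 0 -0.0005 0 0 0;0.5 0.022 0 -0.0005 0 0 0"
}}

```text
time_s: 14.77
eef_pos: [0.4654, 0.1631, 0.0579]
eef_rot: [-0.001, 0.732, 0.681, -0.0]
wrist_force: [-6.0, 1.0, 11.6]
opening: 0.248
grasp_force: 6.3
```

>>> {"api": "servo_tool", "payload": {
  "series": "0.5 -0.003 0 0 0 0 0;0.5 -0.008 0 0 0 0 0;0.5 -0.013 0 0 0 0 0;0.5 -0.018 0 0 0 0 0;0.5 -0.023 0 0 0 0 0;0.5 -0.028 0 0 0 0 0;0.5 -0.033 0 0 0 0 0;0.5 -0.038 0 0 0 0 0;0.5 -0.043 0 0 0 0 0;0.5 -0.047 0 0 0 0 0;0.5 -0.048 0 0 0 0 0;0.5 -0.048 0 0 0 0 0"
}}

```text
time_s: 15.77
eef_pos: [0.4621, 0.1143, 0.0579]
eef_rot: [-0.0, 0.732, 0.681, -0.001]
wrist_force: [-4.9, -0.9, 13.3]
opening: 0.252
grasp_force: 6.5
```

Run:
```python
from bench import ctrl
from h import *
print("side",core(ctrl.camera("side"),.07,.20));t=ctrl.camera("top");print("top",core(t,.07,.20),ctrl.get_obs()["wrist_force"])
```

```text
side (1052, array([ 0.1245, -0.0682,  0.035 ]), np.float64(0.0014))
top (319, array([ 0.1279, -0.0694,  0.0355]), np.float64(0.0013)) [-5.65970675 -0.32639613 12.43240005]
```

About 74.8 mm of the 94.2 mm is done, leaving 19.4 mm. That is a 38 mm fingertip stroke.

>>> {"api": "servo_tool", "payload": {
  "series": "0.5 0 0 -0.005 0 0 0;0.5 0 0 -0.012 0 0 0;0.5 0.01 0 -0.012 0 0 0;0.5 0.020 0 -0.012 0 0 0;0.5 0.020 0 -0.012 0 0 0;0.5 0.020 0 -0.006 0 0 0;0.5 0.020 0 -0.003 0 0 0;0.5 0.020 0 0 0 0 0;0.5 0.020 0 0 0 0 0;0.5 0.020 0 0 0 0 0"
}}

```text
time_s: 16.7
eef_pos: [0.4635, 0.1351, 0.0582]
eef_rot: [-0.001, 0.732, 0.681, -0.0]
wrist_force: [-7.1, 1.1, 16.7]
opening: 0.251
grasp_force: 8.3
```

>>> {"api": "servo_tool", "payload": {
  "series": "0.5 -0.003 0 0 0 0 0;0.5 -0.007 0 0 0 0 0;0.5 -0.011 0 0 0 0 0;0.5 -0.015 0 0 0 0 0;0.5 -0.019 0 0 0 0 0;0.5 -0.023 0 0 0 0 0;0.5 -0.027 0 0 0 0 0;0.5 -0.031 0 0 0 0 0;0.5 -0.035 0 0 0 0 0;0.5 -0.038 0 0 0 0 0;0.5 -0.038 0 0 0 0 0;0.5 -0.038 0 0 0 0 0"
}}

```text
time_s: 17.7
eef_pos: [0.4608, 0.0965, 0.0581]
eef_rot: [-0.0, 0.732, 0.681, -0.001]
wrist_force: [-7.0, -0.7, 15.2]
opening: 0.248
grasp_force: 7.7
```

>>> {"api": "servo_tool", "payload": {
  "series": "0.5 0 0 -0.006 0 0 0;0.5 0 0 -0.03 0 0 0;0.5 0 0 -0.06 0 0 0;0.5 0.02 0 -0.09 0 0 0;0.5 0.05 0 -0.12 0 0 0;0.5 0.08 0 -0.12 0 0 0;0.5 0.12 0 -0.12 0 0 0;0.5 0.12 0 -0.12 0 0 0;0.5 0.12 0 -0.12 0 0 0;0.5 0.12 0 -0.12 0 0 0"
}}

```text
time_s: 18.53
eef_pos: [0.4692, 0.2164, 0.1766]
eef_rot: [-0.0, 0.732, 0.682, -0.001]
wrist_force: [0.6, 0.1, 0.6]
opening: 0.248
grasp_force: 0.0
```

Run:
```python
from bench import ctrl
from h import *
s=ctrl.camera("side");print("side",core(s,.05,.17));t=ctrl.camera("top");print("top",core(t,.05,.17),ctrl.get_obs()["wrist_force"])
a=cv2.resize(t["img"][240:345,200:365,::-1],None,fx=3.5,fy=3.5,interpolation=2);b=cv2.resize(s["img"][180:290,230:340,::-1],None,fx=2,fy=2,interpolation=2)
im=np.zeros((600,600,3),np.uint8);im[:a.shape[0],:a.shape[1]]=a[:, :600];im[370:370+b.shape[0],:b.shape[1]]=b
cv2.imwrite("pics/f1.png",im)
```

```text
side (1128, array([ 0.1049, -0.0679,  0.035 ]), np.float64(0.0015))
top (1475, array([ 0.1084, -0.0711,  0.035 ]), np.float64(0.0012)) [-0.0207346   0.61380056 -0.4840036 ]
```

View pics/f1.png

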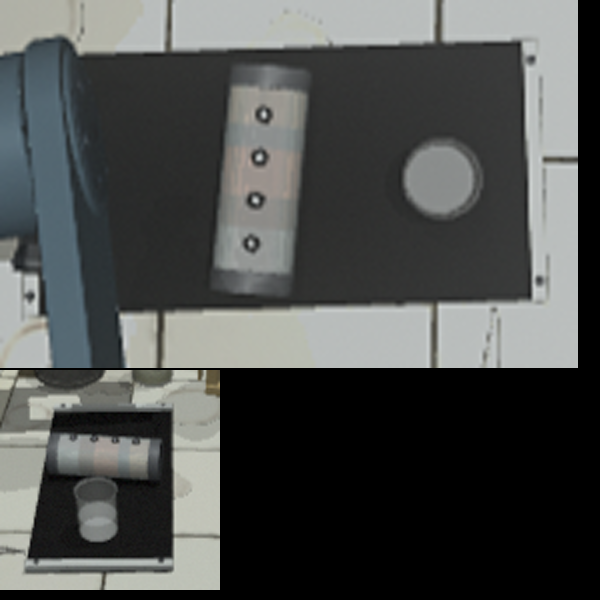

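The ports show on top at (263,114) to (251,243) in the crop, the core is clear of the beaker, and the hand is away. I'll check the port row's offset from the axis, then hand in.

Run:
```python
from bench import ctrl
from h import *
c=ctrl.camera("top");n,x,_=core(c,.05,.17)
p=rays(c,np.array([[263,114],[260,157],[256,200],[251,243]])/3.5+[200,240],.065)
off=p[:,1]-(x[0]+np.tan(x[1])*(p[:,0]-.468));a=np.degrees(np.arcsin(off.mean()/.029));print(x,off.round(4),a)
if abs(a)<11: print(ctrl.hand_in())
```

```text
[ 0.1083 -0.0695  0.0351] [-0.0006 -0.0013 -0.0013 -0.0006] -1.944125341350162
the job is handed in; nothing more can be done
None
```

The core is rolled half a turn: its ports face up to within about 2° and it rests about 14 mm from the board's middle. Nothing else was touched, and the job is handed in (no verdict came back). The reported TCP sat about 37 mm ahead of the real hand, so I set contact height by touch and relied on the real grasp point (about 84 mm up) being the one judged against the 70 mm limit.

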